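# Drive the stuck cross pin out of a bell chuck

## Robot

A 7-joint arm with a two-finger parallel gripper is mounted at the origin on the work surface. World frame = base frame: x ahead of the robot, y to its left, z up, the work surface at z = 0. Lengths are in mm, angles in rad, forces in N, time in s.
With the tool pointing down it reaches from about 400 to 850 mm from the base axis. Payload 6.9 kg.
Tool frame: the origin (TCP) lies between the finger pads; the fingertips stand ahead of it and the grasp point (between the pads) lies 11 mm behind it (bot.tip_reach is the x of the fingertips in the tool frame, in mm); x points along the fingers, z is the direction in which the jaws open and shut, and the axes are right-handed (so a half turn about x gives the same grasp; the last joint's range is limited). The gripper opens to 85 mm and grips with 20 to 120 N. Pads are 22 mm wide; open, the fingers measure 114 mm over their backs; the gripper's body (76 mm by 85 mm) begins 54 mm behind the grasp point. The pads swing forward as they close: fully open they stand 13 mm farther back than shut.
Start: joints at [-1.014, 0.507, -0.238, 1.5, 0.126, 1.149, -0.155], TCP at [272.319, 562.542, 216.675] pointing down, gripper open.
Joint ranges: [-3.08, 3.08], [-0.24, 2.05], [-1.43, 1.35], [0, 2.5], [-1.52, 4.66], [0.17, 1.96], [-2.89, 2.89]. Speed limits (rad/s): [2.39, 2.39, 3.14, 3.14, 3.14, 3.14, 3.14].

## Interface

Orientations are given as a rotation vector (axis times angle).
In Python, from station import bot gives the robot as it stands.
- The arm moves only by the tool drive_tool, never from a script. Its argument "plan" is a list of rows, each a list of 2 entries, a list of its own where there are three numbers: the shift along the tool's x, y, z in cm, then the turn, a rotation vector about the tool's x, y, z in rad. A call has exactly 10 rows; each row is the pose to reach, as a shift and turn from the pose measured when the call began, along the tool's axes at that moment; what a row does not reach only later rows make up. A row lasts 1/12 s, in which the tool goes at most 41.7 mm and 7.16 degrees, less where a joint would pass 70% of its speed; a pose out of reach is approached as far as the arm can. A call with a gripper value outside its range is refused whole. "grip" is the closure, from 0 (fully open) to 1 (shut), set as the call begins (left out, the last holds). The fingers move at their own pace and stop on an object; the grip force is fixed at half the most. Time passes only in rows, so rows that repeat a pose let the fingers close, or fill a call up. It gives the time, the measured TCP pose, the force and the opening at its end, in the units of the state.
- bot.observe(): the state, without advancing time (a new reading comes with each control period).
- bot.read_camera(name): name is "scene" or "side" or "wrist"; returns a dict with "frame" (420x560x3 uint8, red, green, blue), "z_map" (420x560 float32, mm along the optical axis (not along the pixel's ray), 0 where there is no reading), "fx", "fy", "cx", "cy" (pixels), "T" (4x4, takes a point from camera to world coordinates). Camera axes: x right, y up, looking along -z (the intrinsics and any distortion apply to the point x, -y, -z); pixel columns grow to the right and rows downward; lengths in mm; the calibration is good to about 2 mm. A picture is of the moment at which its call begins.
- bot.sign_off(): hands the job in, once; it reports no verdict.
The state is a dict: "time": time; "qpos": joint angles; "dq": joint speeds; "effort": joint torques, N m; "ee_pos": TCP position; "eef_rot": TCP orientation; "wrist_force": force on the tool from outside, world axes, zero at the start; "wrist_torque": the same for the moment, N m; "opening": opening from 0.0 (shut) to 1.0 (fully open).
Only numpy, scipy, OpenCV 4.12 (cv2) and the standard library are available. Lean on these libraries where they do the work, as an engineer would, in place of code of your own. Each camera call takes 0.05 s, during which the arm holds its last target. There are 200 camera calls.

## Task

The steel cross pin is stuck in the hub of the bell chuck that lies in the V-blocks, with its head underneath: take the drift punch (the thicker tool in the wooden rack), feel its tip into the hole on top of the hub and press the pin steadily down and right out, so that it drops into the tin below. Keep the push gentle, never more than 30 N on the pin or on the hub. Then stand the punch back in its own hole in the rack, let go, and leave everything else where it is.

Things in the scene. Friction and masses are not known exactly. Their poses are not given: they have to be found in the camera images.
- chuck: steel lathe spindle with a bell chuck, level in wooden V-blocks on a board 130 x 235 mm, all fixed. Origin on the bench below the pin hole; y along the spindle to the bell, z up. Spindle axis 84 mm up. Hub 44 mm thick, 76 mm long, with 26 x 26 mm spanner flats 104 (top) and 64 mm (bottom) above the bench. Bell at y 62 to 98 mm, its top 126 mm up; strap clamp at y -118 mm, 111 mm high
- hole (a point): centre of the upper mouth of the pin hole, in the hub's top flat, 104 mm above the bench; the hole is 10.4 mm wide, sharp-edged, and goes straight down through both flats, 40 mm; z points up
- tin (a point): middle of the inner floor, 13.5 mm above the bench, of an open tin on the board between the V-blocks, right under the hole; inside 107 (x) x 31 (y) mm and 20 mm deep; fixed
- pin_mid (a point): middle of the steel pin's length. The pin is 40 mm long: shank 10 mm thick, with a head 16 mm wide and 4 mm thick at the lower end. At first upright in the hole, its top end 4 to 7 mm below the top flat. Friction holds it with 8 to 16 N; it falls free once its top end is 36 to 40 mm below the top flat. z points from head to top end
- rack: fixed beech block 130 (x) x 50 (y) x 50 mm high, origin at the centre of its underside, z up; two blind upright holes, 18 mm wide and 45 mm deep, at x = -35 and +35 mm, y = 0: one holds the drift punch, the other the centre punch
- punch_mid (a point): middle of the drift punch's body. The steel punch is 130 mm long, about 0.1 kg: stem 9 mm thick, 70 mm long, flat end; then a ringed body 14 mm thick, 60 mm long; this point is 100 mm above the tip. It stands tip down, loose in its rack hole, leaning 5 to 8 degrees to any side; fingers closing in the plane of the lean take out most of it, not all. z points from tip to head
- punch_tip (a point): centre of the flat end of the drift punch's stem; z points from tip to head
- centre_punch: bystander: slimmer, shorter steel punch with a point, 102 mm long and 9.6 mm thick, standing loose in the rack's other hole; origin at its point, z up along it
- finial: bystander: turned wooden finial, 54 mm wide, 112 mm high, standing on the bench; origin under its foot
- blank: bystander: wooden turning blank, 50 x 110 x 50 mm, on the bench; origin under its centre
- gouge: bystander: turning gouge lying on the bench, 365 mm long, handle to its -x; origin under its length
Not all that is in view belongs to the job. Leave any blue, green or turquoise look-alike of the rack alone.

How it is judged (in metres and radians):
On the way, in this order (a step that is already met when the one before it is completed fails the run):
1. the punch's tip is in the mouth of the pin hole (z of punch_tip in the frame of chuck below 0.1015 m and horizontal distance between punch_tip and hole below 0.003 m), for 0.1 s.
2. the pin is out below the hub, pushed by the punch, whose tip is still deep in the hole (z of pin_mid in the frame of chuck below 0.045 m and z of punch_tip in the frame of chuck below 0.08 m and horizontal distance between punch_tip and hole below 0.004 m), for 0.05 s.
At the end, for the whole second after the job is handed in: the pin lies at rest in the tin under the hub (its middle below 45 mm and inside the tin's walls), and the drift punch stands released and still in its rack hole, its tip within 15 mm of the rack's underside and leaning less than 0.25 rad (z of pin_mid in the frame of chuck between 0.014 and 0.045 m and x of pin_mid in the frame of chuck between -0.055 and 0.055 m and y of pin_mid in the frame of chuck between -0.017 and 0.017 m and linear speed of each of pin, punch below 0.02 m/s and z of punch_tip in the frame of rack between 0 and 0.015 m and x of punch_tip in the frame of rack between -0.06 and 0.06 m and y of punch_tip in the frame of rack between -0.02 and 0.02 m and angle between punch_mid's own z axis and vertical below 0.25 rad); the robot touches nothing.
It fails at once if the punch presses on the chuck (hub or bore) with more than 30 N (contact force between punch and chuck above 30 N).
It fails at once if the punch presses on the pin with more than 30 N (contact force between punch and pin above 30 N).
It fails at once if a bystander (centre punch, finial, blank or gouge) is moved by more than 20 mm or knocked over (distance of any of centre_punch, finial, blank, gouge from where it was at the start of the episode above 0.02 m or angle between centre_punch's own z axis and vertical above 0.35 rad or angle between finial's own z axis and vertical above 0.4 rad).
It also fails if it takes over 67 s, if anything falls off the work surface, if the arm or the gripper's body presses on something with over 40 N, if the wrist force passes 120 N, or if a joint passes its speed limit or range.

## Working session

There is one attempt and no reset: what is moved stays moved. The work goes in short steps, Python scripts to look and compute and a tool call to move; the robot and the scene stay as the last step left them, time stands still between calls to the robot, and variables do not carry over. Pictures are saved under pics/ and viewed, about 8 in all and at most 12, crops included, and the job is handed in when it is done.

Besides the shell and the picture viewer there is one more tool, called after ">>>" as name(argument=value, ...), one argument or row to a line, values as JSON. drive_tool: Moves the arm, as the interface text tells. Its arguments: {"type":"object","properties":{"plan":{"type":"array"},"grip":{"type":"number"}},"required":["plan"]}

```bash
ls; mkdir -p pics
cat > h.py <<'E'
import numpy as np, cv2
from scipy.spatial.transform import Rotation as R
from station import bot
def cam(n,save=None):
    c=bot.read_camera(n)
    if save: cv2.imwrite('pics/'+save,c['frame'][:,:,::-1])
    np.savez('last_'+n+'.npz',**{k:c[k] for k in c})
    return c
def load(n): return dict(np.load('last_'+n+'.npz'))
def pts(c,u,v,z=None):
    u=np.asarray(u,float);v=np.asarray(v,float)
    if z is None: z=c['z_map'][v.astype(int),u.astype(int)]
    p=np.stack([(u-c['cx'])/c['fx']*z,-(v-c['cy'])/c['fy']*z,-z,np.ones_like(z)],-1)
    return (p@c['T'].T)[...,:3]
def cloud(c):
    v,u=np.mgrid[:420,:560]; return pts(c,u,v)
def proj(c,P):
    q=np.linalg.inv(c['T'])@np.append(P,1); return c['cx']+c['fx']*q[0]/-q[2], c['cy']+c['fy']*-q[1]/-q[2]
def togo(target,Rt=None):
    "shift in tool cm and turn to reach world target"
    s=bot.observe(); Rc=R.from_rotvec(s['eef_rot'])
    d=Rc.inv().apply(np.array(target)-s['ee_pos'])/10
    t=(Rc.inv()*Rt).as_rotvec() if Rt is not None else np.zeros(3)
    return d.round(3),t.round(3)
E
python3 - <<'E'
from h import *
s=bot.observe(); print(s); print(bot.tip_reach)
print(R.from_rotvec(s['eef_rot']).as_matrix().round(3))
a=cam('scene');b=cam('side');
for c in (a,b): print([k for k in c],c['T'].round(2).tolist(),c['fx'],c['cx'],c['cy'])
im=np.vstack([a['frame'],b['frame']])[:,:,::-1]
cv2.imwrite('pics/scene.png',cv2.resize(a['frame'][:,:,::-1],(800,600)));cv2.imwrite('pics/side.png',cv2.resize(b['frame'][:,:,::-1],(800,600)))
E
```

```text
pics
{'time': 0.0, 'qpos': array([-1.01447005,  0.50832995, -0.23746479,  1.50112755,  0.12570373,
        1.1488338 , -0.15479308]), 'dq': array([-1.35261619e-03, -7.86002595e-04,  7.96121740e-05, -2.08207167e-03,
        4.91055024e-04, -6.21057168e-04, -6.30537624e-04]), 'effort': array([-1.89800380e-04, -6.20595074e+01, -2.18685351e+00, -2.49660748e+01,
        1.27396075e-02,  1.17208308e-02,  4.16836588e-05]), 'ee_pos': array([272.19855356, 562.05545584, 215.8342932 ]), 'eef_rot': array([-0.87198537,  1.39083993,  0.87041555]), 'wrist_force': array([ 0.29441691, -0.04820642, -0.36710907]), 'wrist_torque': array([-0.0180953 ,  0.00336839, -0.00471625]), 'opening': 0.9973566115723372}
8.0
[[-0.001 -0.9    0.436]
 [-0.002  0.436  0.9  ]
 [-1.    -0.    -0.002]]
['frame', 'z_map', 'fx', 'fy', 'cx', 'cy', 'T'] [[0.88, -0.35, 0.32, 817.59], [0.47, 0.63, -0.62, -419.66], [0.01, 0.69, 0.72, 771.06], [0.0, 0.0, 0.0, 1.0]] 465.70509673838956 276.9864312048769 207.1415255173477
['frame', 'z_map', 'fx', 'fy', 'cx', 'cy', 'T'] [[1.0, 0.06, -0.04, 453.0], [-0.07, 0.69, -0.72, -753.2], [-0.02, 0.72, 0.69, 981.74], [0.0, 0.0, 0.0, 1.0]] 531.2949096514318 273.3818683456905 211.10116855027275
```

View pics/scene.png

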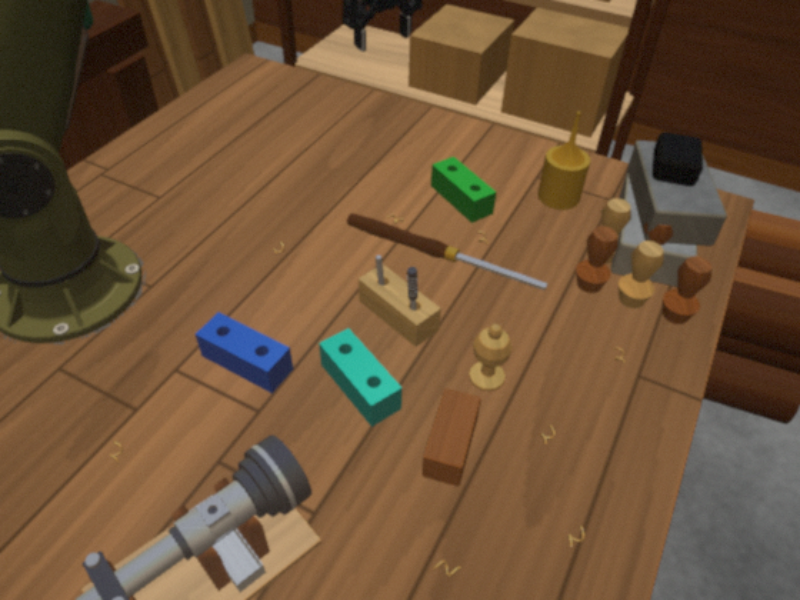

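View pics/side.png

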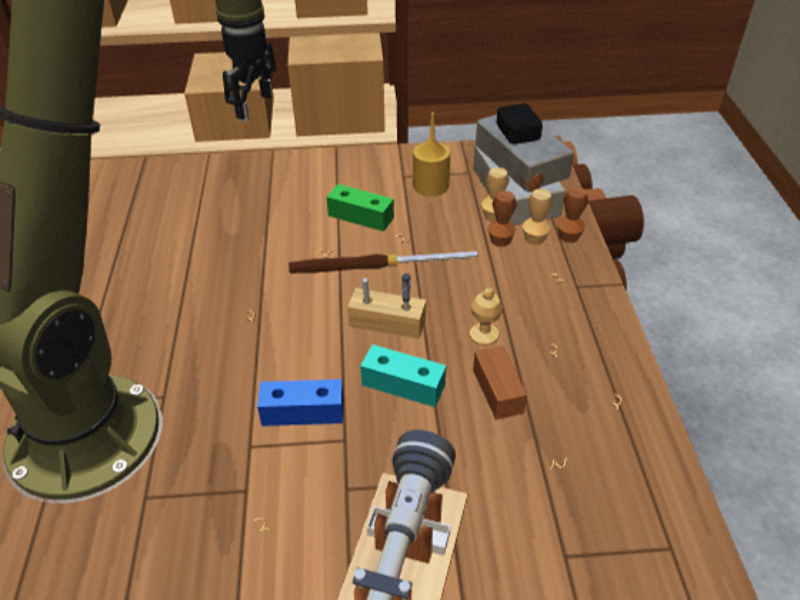

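The scene view shows the drift punch at about (412,283) in the plain beech rack, with the hole in the hub flat at (212,509). In the side view the punch is at (406,290) and the hole at (407,498).

Run:
```python
from h import *
for n,d in dict(scene=dict(hole=(212,509),punchhead=(412,270),punchlow=(413,298),rack=(390,300),bell=(275,470),finial=(493,330)),side=dict(hole=(407,498),punchhead=(406,277),punchlow=(406,303),rack=(385,303),bell=(420,440),clamp=(382,578),flat=(412,490))).items():
    c=load(n)
    for k,(u,v) in d.items(): print(n,k,pts(c,u*.7,v*.7).round(1))
# clouds near rack
P=np.concatenate([cloud(load(n)).reshape(-1,3) for n in('scene','side')])
for n in ('scene','side'):
    c=load(n); P=cloud(c).reshape(-1,3); col=c['frame'].reshape(-1,3)
    r=pts(c,*( (390*.7,300*.7) if n=='scene' else (385*.7,303*.7)))
    near=np.hypot(*(P-r)[:,:2].T)<90
    top=near&(abs(P[:,2]-50)<4)
    rect=cv2.minAreaRect(P[top][:,:2].astype(np.float32)); print(n,'racktop',rect,cv2.boxPoints(rect).round(0).tolist(),np.median(P[top][:,2]))
    up=P[near&(P[:,2]>56)]
    cc,lab,cen=cv2.kmeans(up[:,:2].astype(np.float32),2,None,(3,20,.1),5,cv2.KMEANS_PP_CENTERS)
    for k in (0,1):
        q=up[lab[:,0]==k]; 
        if len(q)>4:
            print('tool',k,len(q),q.min(0).round(0),q.max(0).round(0))
            for lo in range(55,150,10):
                s=q[(q[:,2]>lo)&(q[:,2]<=lo+10)]
                if len(s): print(lo,len(s),s.mean(0).round(1),np.ptp(s,axis=0).round(0))
    h=pts(c,*((212*.7,509*.7) if n=='scene' else (407*.7,498*.7)))
    nr=np.hypot(*(P-h)[:,:2].T)<22
    q=P[nr&(abs(P[:,2]-104)<3)]; print('flat',len(q),q.mean(0).round(1),cv2.minAreaRect(q[:,:2].astype(np.float32)))
```

```text
scene hole [ 497.5 -217.7   96.3]
scene punchhead [531.6 182.3 130.7]
scene punchlow [535.4 181.9  76.7]
scene rack [493.9 189.2  44.7]
scene bell [ 540.6 -157.8  122.2]
scene finial [666.7 156.1 105.6]
side hole [ 496.8 -215.9  101. ]
side punchhead [528.8 177.6 135.8]
side punchlow [529.  183.2  70.3]
side rack [493.9 207.9  49.4]
side bell [ 521.  -142.   124.5]
side clamp [ 457.2 -324.   102.4]
side flat [ 504.  -209.4  108.9]
scene racktop ((485.502197265625, 166.94528198242188), (131.03758239746094, 131.2495880126953), 70.64521789550781) [[402.0, 127.0], [526.0, 83.0], [569.0, 207.0], [445.0, 251.0]] 47.45986919782547
tool 0 170 [524. 173.  57.] [539. 189. 133.]
55 11 [532.5 184.8  60.9] [6. 6. 8.]
65 10 [532.5 183.3  71.3] [11.  9.  8.]
75 20 [533.5 181.   80.5] [11. 10.  9.]
85 21 [532.8 180.2  89.7] [12. 10.  9.]
95 22 [534.  179.3 100.3] [12.  9.  8.]
105 21 [533.8 178.5 110.1] [10. 11.  9.]
115 24 [533.7 177.6 119.6] [11. 11. 10.]
125 41 [531.3 178.9 130.4] [14. 14.  8.]
tool 1 77 [457. 202.  57.] [468. 214. 106.]
55 11 [465.1 208.5  60.9] [7. 6. 8.]
65 14 [464.7 207.6  70
[... 608 characters left out ...]
. ] [5. 3. 9.]
75 10 [527.7 181.3  80.7] [10.  4.  7.]
85 13 [529.2 179.4  89.9] [10.  8.  9.]
95 13 [528.5 178.7  99.2] [10.  9.  8.]
105 15 [528.2 177.4 109.8] [13.  7.  8.]
115 15 [529.  177.4 119.6] [13.  9.  9.]
125 16 [528.9 177.2 130. ] [10. 17. 10.]
135 16 [528.  177.9 136.4] [10. 12.  3.]
tool 1 67 [446. 188.  56.] [493. 227. 109.]
55 18 [464.2 207.9  59.8] [48. 39.  9.]
65 8 [462.5 207.4  71.1] [8. 7. 7.]
75 8 [460.4 206.3  80.8] [7. 8. 9.]
85 11 [460.1 205.6  88.8] [8. 9. 9.]
95 14 [460.8 205.9  99.8] [8. 5. 9.]
105 8 [460.3 207.2 107.6] [7. 5. 4.]
flat 260 [ 499.2 -217.1  104.2] ((499.7108459472656, -217.15464782714844), (42.85065841674805, 31.749622344970703), 69.52589416503906)
```

Run:
```python
from h import *
Rt=R.from_matrix(np.array([[0,-1,0],[0,0,1],[-1,0,0]]).astype(float))
print(np.linalg.det(Rt.as_matrix()))
print(togo([530,170,240],Rt), togo([480,-190,260],Rt))
c=cam('wrist');print(c['T'].round(2),c['fx'])
s=bot.observe();Rc=R.from_rotvec(s['eef_rot']);print('cam in tool',Rc.inv().apply(c['T'][:3,3]-s['ee_pos']),(Rc.inv().as_matrix()@c['T'][:3,:3]).round(3))
```

```text
1.0
(array([ -2.367, -40.291, -24.068]), array([-0.451, -0.002, -0.   ])) (array([ -4.314, -51.473, -58.654]), array([-0.451, -0.002, -0.   ]))
[[ 4.4000e-01 -8.5000e-01 -2.9000e-01  1.9554e+02]
 [ 9.0000e-01  4.1000e-01  1.4000e-01  5.9900e+02]
 [-0.0000e+00 -3.3000e-01  9.4000e-01  3.7437e+02]
 [ 0.0000e+00  0.0000e+00  0.0000e+00  1.0000e+00]] 308.5176560806639
cam in tool [-158.3295664    85.01726622   -0.46124091] [[-0.     0.328 -0.945]
 [-0.     0.945  0.328]
 [ 1.     0.    -0.   ]]
```

>>> drive_tool(
  plan=[
    [[-0.3,-4,-2.4],[-0.1,0,0]],
    [[-0.6,-8,-4.8],[-0.2,0,0]],
    [[-0.9,-12,-7.2],[-0.3,0,0]],
    [[-1.2,-16,-9.6],[-0.4,0,0]],
    [[-1.5,-20,-12],[-0.451,0,0]],
    [[-1.8,-24,-14.4],[-0.451,0,0]],
    [[-2,-28,-16.8],[-0.451,0,0]],
    [[-2.2,-32,-19.2],[-0.451,0,0]],
    [[-2.3,-36,-21.6],[-0.451,0,0]],
    [[-2.4,-40.3,-24],[-0.451,0,0]],
  ],
  grip=0.0,
)

```text
time: 0.98
ee_pos: [501.1, 212.6, 239.1]
eef_rot: [-1.21, 1.21, 1.209]
wrist_force: [1.7, 0.6, 0.4]
opening: 0.999
```

Run:
```python
from h import *
c=cam('wrist'); cv2.imwrite('pics/w1.png',cv2.resize(c['frame'][:,:,::-1],(800,600)))
s=bot.observe(); print(s['time'],s['ee_pos'],s['wrist_force'],R.from_rotvec(s['eef_rot']).as_matrix().round(3).tolist())
P=cloud(c).reshape(-1,3)
near=np.hypot(P[:,0]-530,P[:,1]-183)<30
for lo in range(55,150,10):
    q=P[near&(P[:,2]>lo)&(P[:,2]<=lo+10)]
    if len(q): print(lo,len(q),q.mean(0).round(1),q.min(0).round(0),q.max(0).round(0))
top=(abs(P[:,2]-50)<3)&(np.hypot(P[:,0]-496,P[:,1]-205)<90)
print(cv2.minAreaRect(P[top][:,:2].astype(np.float32)),np.median(P[top][:,2]))
```

```text
1.0333 [506.92304186 202.81862377 238.79152726] [ 3.92700133 -6.98735108  0.40801735] [[0.002, -1.0, 0.011], [-0.007, 0.011, 1.0], [-1.0, -0.002, -0.007]]
55 22 [526.3 190.6  60.2] [525. 186.  56.] [529. 194.  64.]
65 11 [525.7 189.7  67.7] [525. 186.  66.] [528. 192.  70.]
75 29 [524.2 189.6  81.3] [522. 182.  77.] [530. 194.  85.]
85 45 [524.4 188.5  90. ] [522. 181.  85.] [532. 193.  94.]
95 51 [524.5 187.3 100.1] [522. 179.  95.] [532. 192. 105.]
105 55 [524.2 186.7 110.1] [522. 179. 105.] [531. 191. 115.]
115 60 [524.3 185.5 120. ] [521. 178. 115.] [532. 190. 125.]
125 88 [525.1 182.9 130.9] [522. 175. 125.] [535. 189. 135.]
135 137 [528.5 181.8 136. ] [522. 175. 135.] [535. 188. 138.]
((496.69244384765625, 206.15701293945312), (50.200103759765625, 130.38107299804688), 71.26046752929688) 51.30986616372738
```

View pics/w1.png

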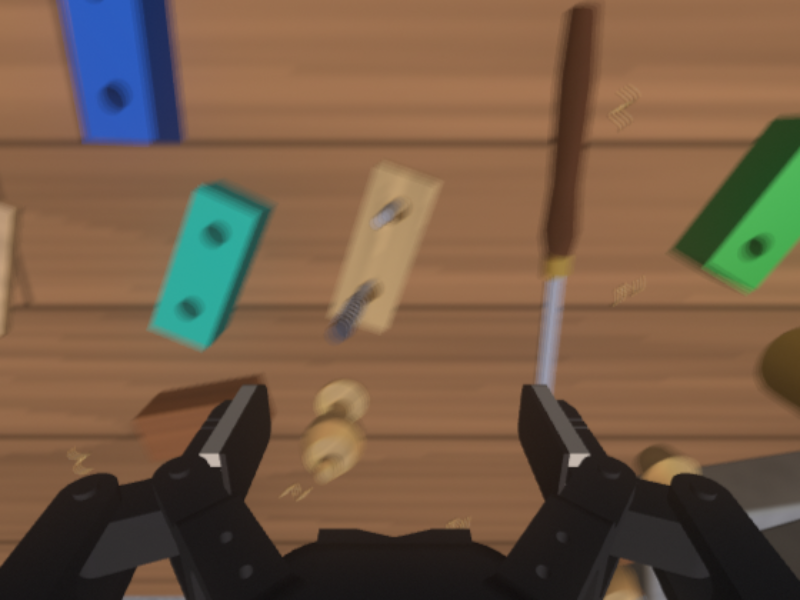

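The wrist view shows the drift punch from its head at about (335,330) to its hole at (372,292), with the centre punch at (388,213). The lean is about 0.11 rad toward -y, so I will close the jaws along y.

>>> drive_tool(
  plan=[
    [[1,-0.7,-0.3],[0,0,0]],
    [[2,-1.4,-0.6],[0,0,0]],
    [[3,-2,-0.9],[0,0,0]],
    [[4.5,-2.2,-1.1],[0,0,0]],
    [[6,-2.2,-1.1],[0,0,0]],
    [[7.5,-2.2,-1.1],[0,0,0]],
    [[9,-2.2,-1.1],[0,0,0]],
    [[9,-2.2,-1.1],[0,0,0]],
    [[9,-2.2,-1.1],[0,0,0]],
    [[9,-2.2,-1.1],[0,0,0]],
  ],
)

```text
time: 1.87
ee_pos: [528.8, 192.2, 149.1]
eef_rot: [-1.208, 1.217, 1.198]
wrist_force: [0.8, 0.1, 0.9]
opening: 0.999
```

```bash
cat > st.py <<'E'
from h import *
s=bot.observe(); print(s['time'],s['ee_pos'].round(2),s['wrist_force'].round(2),s['wrist_torque'].round(2),s['opening'],R.from_rotvec(s['eef_rot']).as_matrix().round(3).tolist(), abs(s['dq']).max().round(4))
E
cat > meas.py <<'E'
from h import *
c=cam('wrist')
P=cloud(c).reshape(-1,3)
near=np.hypot(P[:,0]-530,P[:,1]-185)<25
for lo in range(55,150,10):
    q=P[near&(P[:,2]>lo)&(P[:,2]<=lo+10)]
    if len(q): print(lo,len(q),q.mean(0).round(1),q.min(0).round(0),q.max(0).round(0))
E
python3 st.py; python3 meas.py; python3 -c "
from h import *
print(togo([529,192,97],R.from_matrix([[0,-1,0],[0,0,1],[-1,0,0]])))"
```

```text
1.8667 [528.78 192.2  149.06] [0.75 0.07 0.88] [ 0.   -0.05  0.01] 0.9986105787537554 [[0.002, -1.0, 0.009], [-0.007, 0.009, 1.0], [-1.0, -0.002, -0.007]] 0.0148
55 36 [526.  190.4  60.3] [525. 186.  55.] [529. 193.  65.]
65 18 [525.7 189.5  67.3] [524. 186.  65.] [528. 193.  71.]
75 56 [523.9 188.7  81. ] [522. 182.  77.] [529. 194.  85.]
85 83 [523.9 187.7  90.3] [522. 179.  85.] [530. 193.  95.]
95 106 [523.9 186.8 100.3] [522. 178.  95.] [529. 193. 105.]
105 106 [524.  185.9 110.2] [522. 178. 105.] [531. 191. 115.]
115 124 [523.7 184.6 120. ] [521. 177. 115.] [531. 190. 125.]
125 211 [525.1 182.3 130.9] [522. 175. 125.] [536. 189. 135.]
135 292 [528.5 181.9 135.9] [521. 175. 135.] [535. 188. 138.]
(array([5.25 , 0.031, 0.031]), array([-0.01 , -0.007,  0.003]))
```

>>> drive_tool(
  plan=[
    [[0.8,0,0],[-0.01,-0.007,0.003]],
    [[1.6,0,0],[-0.01,-0.007,0.003]],
    [[2.4,0,0],[-0.01,-0.007,0.003]],
    [[3.2,0,0],[-0.01,-0.007,0.003]],
    [[4,0,0],[-0.01,-0.007,0.003]],
    [[4.8,0,0],[-0.01,-0.007,0.003]],
    [[5.2,0,0],[-0.01,-0.007,0.003]],
    [[5.2,0,0],[-0.01,-0.007,0.003]],
    [[5.2,0,0],[-0.01,-0.007,0.003]],
    [[5.2,0,0],[-0.01,-0.007,0.003]],
  ],
)

```text
time: 2.75
ee_pos: [529.5, 191.8, 97.8]
eef_rot: [-1.209, 1.208, 1.209]
wrist_force: [1.2, -0.4, 0.6]
opening: 1.0
```

>>> drive_tool(
  plan=[
    [[0,0,0],[0,0,0]],
    [[0,0,0],[0,0,0]],
    [[0,0,0],[0,0,0]],
    [[0,0,0],[0,0,0]],
    [[0,0,0],[0,0,0]],
    [[0,0,0],[0,0,0]],
    [[0,0,0],[0,0,0]],
    [[0,0,0],[0,0,0]],
    [[0,0,0],[0,0,0]],
    [[0,0,0],[0,0,0]],
  ],
  grip=1.0,
)

```text
time: 3.58
ee_pos: [529.7, 192.2, 98.0]
eef_rot: [-1.209, 1.207, 1.209]
wrist_force: [0.6, 1.5, 2.8]
opening: 0.139
```

```bash
python3 st.py; python3 meas.py
```

```text
3.5833 [529.71 192.16  97.97] [0.55 1.51 2.75] [ 0.26 -0.   -0.04] 0.13923264456575227 [[0.001, -1.0, -0.0], [0.001, -0.0, 1.0], [-1.0, -0.001, 0.001]] 0.0015
55 69 [525.9 193.2  60.2] [525. 189.  55.] [529. 197.  65.]
65 41 [525.5 192.8  68.1] [525. 189.  65.] [528. 197.  72.]
75 102 [523.7 192.4  81.2] [522. 186.  77.] [529. 199.  85.]
85 155 [523.7 192.8  90.1] [521. 186.  85.] [529. 199.  95.]
95 189 [523.4 192.5 100. ] [521. 185.  95.] [528. 199. 105.]
105 197 [523.  191.8 110.4] [521. 186. 105.] [526. 198. 115.]
115 544 [521.2 191.2 120.9] [518. 173. 115.] [526. 209. 125.]
125 911 [521.6 190.6 130.3] [518. 172. 125.] [540. 209. 135.]
135 1324 [524.2 190.8 138.6] [518. 172. 135.] [540. 209. 145.]
145 972 [523.9 190.9 150.3] [517. 168. 145.] [541. 208. 155.]
```

>>> drive_tool(
  plan=[
    [[-1,0,0],[0,0,0]],
    [[-2.5,0,0],[0,0,0]],
    [[-4.5,0,0],[0,0,0]],
    [[-6.5,0,0],[0,0,0]],
    [[-8.5,0,0],[0,0,0]],
    [[-10.5,0,0],[0,0,0]],
    [[-12.5,0,0],[0,0,0]],
    [[-14.3,0,0],[0,0,0]],
    [[-15.2,0,0],[0,0,0]],
    [[-15.2,0,0],[0,0,0]],
  ],
)

```text
time: 4.47
ee_pos: [530.2, 192.1, 252.2]
eef_rot: [-1.21, 1.204, 1.207]
wrist_force: [0.0, -0.1, -0.4]
opening: 0.139
```

>>> drive_tool(
  plan=[
    [[0,0.2,-2],[0,0,0]],
    [[0,0.5,-5],[0,0,0]],
    [[0,0.8,-8],[0,0,0]],
    [[0,1.1,-11],[0,0,0]],
    [[0,1.4,-14],[0,0,0]],
    [[0,1.7,-17],[0,0,0]],
    [[0,2,-20],[0,0,0]],
    [[0,2.3,-23],[0,0,0]],
    [[0,2.6,-26],[0,0,0]],
    [[0,3,-28],[0,0,0]],
  ],
)

```text
time: 5.3
ee_pos: [499.0, -91.4, 250.1]
eef_rot: [-1.207, 1.208, 1.206]
wrist_force: [-0.3, -0.8, -0.1]
opening: 0.138
```

```bash
python3 st.py;python3 -c "
from h import *
print(togo([499,-218,245],R.from_matrix([[0,-1,0],[0,0,1],[-1,0,0]])))
c=cam('wrist','w2.png')"
```

```text
5.3 [499.01 -91.35 250.1 ] [-0.32 -0.83 -0.07] [ 0.04 -0.02  0.02] 0.13848162087761617 [[0.002, -1.0, 0.003], [0.001, 0.003, 1.0], [-1.0, -0.002, 0.001]] 0.485
(array([  0.497,  -0.033, -12.665]), array([-0.003,  0.001,  0.002]))
```

View pics/w2.png

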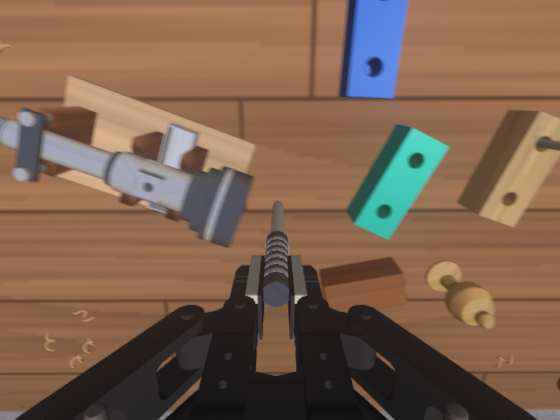

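The wrist view shows the punch tip at (277,203), the hole in the hub flat at (150,187), and the bell at (218,203). I will move above the hub.

>>> drive_tool(
  plan=[
    [[0.1,0,-2],[0,0,0]],
    [[0.2,0,-4],[0,0,0]],
    [[0.3,0,-6],[0,0,0]],
    [[0.4,0,-8],[0,0,0]],
    [[0.5,0,-10],[0,0,0]],
    [[0.5,0,-11.5],[0,0,0]],
    [[0.5,0,-12.4],[0,0,0]],
    [[0.5,0,-12.7],[0,0,0]],
    [[0.5,0,-12.7],[0,0,0]],
    [[0.5,0,-12.7],[0,0,0]],
  ],
)

```text
time: 6.18
ee_pos: [497.1, -221.1, 244.8]
eef_rot: [-1.205, 1.212, 1.204]
wrist_force: [0.8, 0.1, -1.3]
opening: 0.134
```

```bash
python3 st.py;python3 -c "
from h import *
c=cam('wrist'); print(c['cx'],c['cy'],c['fx'],c['fy'])
im=c['frame'][140:300,200:360,::-1]
cv2.imwrite('pics/w3.png',cv2.resize(im,(640,640)[:2],interpolation=cv2.INTER_CUBIC)[:600])
s=cam('scene'); print(s['frame'].shape)
# stem/body depth slices in tool coords
o=bot.observe();Rc=R.from_rotvec(o['eef_rot'])
P=Rc.inv().apply(cloud(c).reshape(-1,3)-o['ee_pos'])
n=(abs(P[:,2])<14)&(abs(P[:,1])<14)
for lo in range(10,95,8):
    q=P[n&(P[:,0]>lo)&(P[:,0]<=lo+8)]
    if len(q): print(lo,len(q),q.mean(0).round(2),q.min(0).round(1),q.max(0).round(1))
"
```

```text
6.1833 [ 497.11 -221.13  244.81] [ 0.81  0.07 -1.29] [ 0.01  0.02 -0.02] 0.1340328974753631 [[0.0, -1.0, 0.006], [-0.0, 0.006, 1.0], [-1.0, -0.0, -0.0]] 0.0104
275.68718490875773 207.16267065823047 308.5176560806639 308.5176560806639
(420, 560, 3)
10 106 [14.06  6.18  0.12] [10.   1.9 -6.9] [17.9  8.1  7.1]
18 40 [19.43  6.04  0.26] [18.   1.8 -6.6] [21.6  7.7  6.8]
26 43 [30.42  4.26  0.21] [27.   1.3 -3.5] [33.9  5.3  4.6]
34 58 [37.62  3.88  0.56] [34.2  1.3 -3.6] [41.8  5.3  4.7]
42 51 [45.88  3.73  0.85] [42.1  0.7 -3.7] [49.9  5.   4.9]
50 47 [54.11  3.6   0.59] [50.8  0.2 -3.8] [57.9  5.2  5.2]
58 38 [61.68  3.94  0.95] [58.2  0.2 -3.2] [65.9  5.2  5.2]
66 36 [69.82  3.81  1.09] [66.   1.7 -3.2] [73.9  5.   4.7]
74 34 [78.15  3.59  0.76] [74.2  0.7 -3.3] [82.   4.8  4.9]
82 31 [85.83  3.68  0.96] [82.   0.8 -3.4] [89.8  4.8  5.1]
90 6 [91.2   4.16  0.4 ] [90.6  3.4 -1.7] [92.3  4.5  2.5]
```

View pics/w3.png

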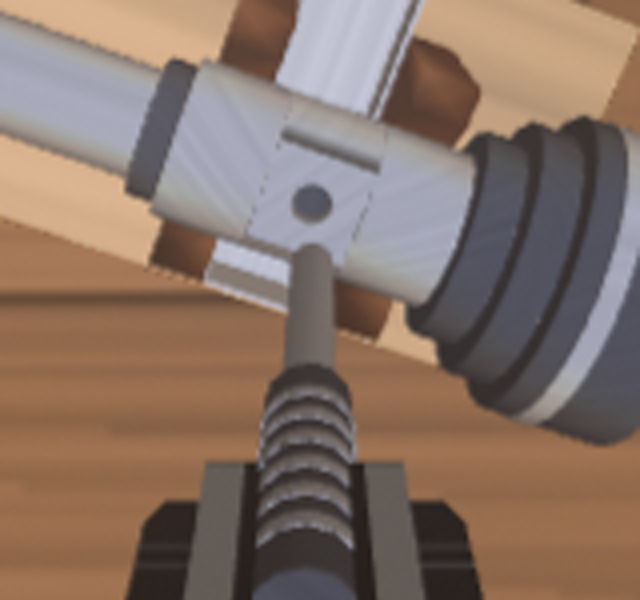

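The crop (4x, offset 200,140) shows the hole at (312,203), pixel (278.0,190.75), and the tip's near rim at (314,245), pixel (278.5,201.3).

```bash
python3 -c "
from h import *
c=load('wrist')
# flat plane z from depth
P=cloud(c); fl=P[184:200,264:274].reshape(-1,3); print('flat z',np.median(fl[:,2]),P[178:186,276:290,2].mean())
# hole centroid: dark blob
g=cv2.cvtColor(c['frame'],cv2.COLOR_RGB2GRAY)[182:199,268:289].astype(float); print(g.astype(int)[::2,::2])
m=g<120; v,u=np.nonzero(m); print(u.mean()+268,v.mean()+182,m.sum())
def ray(u,v,z0):
    o=c['T'][:3,3]; d=c['T'][:3,:3]@np.array([(u-c['cx'])/c['fx'],-(v-c['cy'])/c['fy'],-1]); return o+d*(z0-o[2])/d[2]
for z0 in (104,105): print(z0,ray(278,190.75,z0),ray(u.mean()+268,v.mean()+182,z0))
print('rim ray at z152',ray(278.5,201.3,152))
print(c['T'][:3,3], proj(c,[496.8,-220.2,152.3]), proj(c,[492.3,-220.2,152.3]))
for n in ('scene','side'):
    d=load(n) if n=='side' else load(n)
print('scene/side cams')
"
```

```text
flat z 105.267481555471 107.43127317008882
[[168 168 170 171 172 169 167 170 172 169 168]
 [169 171 171 172 166 169 171 170 168 169 170]
 [171 172 170 157 123 111 147 168 169 171 171]
 [171 167 170 100  87  89  86 144 171 170 166]
 [167 170 158  90  87  88  85  87 167 165 170]
 [171 171 161  94  87  87  86 106 168 172 171]
 [169 169 169 134 105  94 106 163 171 171 169]
 [169 170 170 170 158 157 172 171 170 166 164]
 [170 171 168 166 170 171 171 168 164 165 143]]
277.50704225352115 190.43661971830986 71
104 [ 498.41119639 -218.93233193  104.        ] [ 498.07952295 -219.42785657  104.        ]
105 [ 498.12179973 -218.93900605  105.        ] [ 497.79123473 -219.43287468  105.        ]
rim ray at z152 [ 493.91662512 -218.86215877  152.        ]
[ 411.81602476 -220.92940653  403.22658045] (np.float64(276.95695461503124), np.float64(204.6108659057732)) (np.float64(276.92993807281397), np.float64(199.61923645005913))
scene/side cams
```

>>> drive_tool(
  plan=[
    [[0.6,-0.05,0.04],[0,0,0]],
    [[1.2,-0.05,0.04],[0,0,0]],
    [[1.8,-0.05,0.04],[0,0,0]],
    [[2.4,-0.05,0.04],[0,0,0]],
    [[3,-0.05,0.04],[0,0,0]],
    [[3.5,-0.05,0.04],[0,0,0]],
    [[3.9,-0.05,0.04],[0,0,0]],
    [[4.1,-0.05,0.04],[0,0,0]],
    [[4.1,-0.05,0.04],[0,0,0]],
    [[4.1,-0.05,0.04],[0,0,0]],
  ],
)

```text
time: 7.12
ee_pos: [497.9, -220.6, 204.2]
eef_rot: [-1.206, 1.212, 1.204]
wrist_force: [-0.5, 0.1, -1.1]
opening: 0.14
```

```bash
python3 st.py;python3 -c "
from h import *
c=cam('wrist')
im=c['frame'][175:235,240:320,::-1]
cv2.imwrite('pics/w4.png',cv2.resize(im,(800,600),interpolation=cv2.INTER_CUBIC))
"
```

```text
7.1167 [ 497.89 -220.64  204.16] [-0.46  0.08 -1.11] [-0.01 -0.   -0.01] 0.14037433246310443 [[0.001, -1.0, 0.005], [-0.001, 0.005, 1.0], [-1.0, -0.001, -0.001]] 0.0057
```

View pics/w4.png

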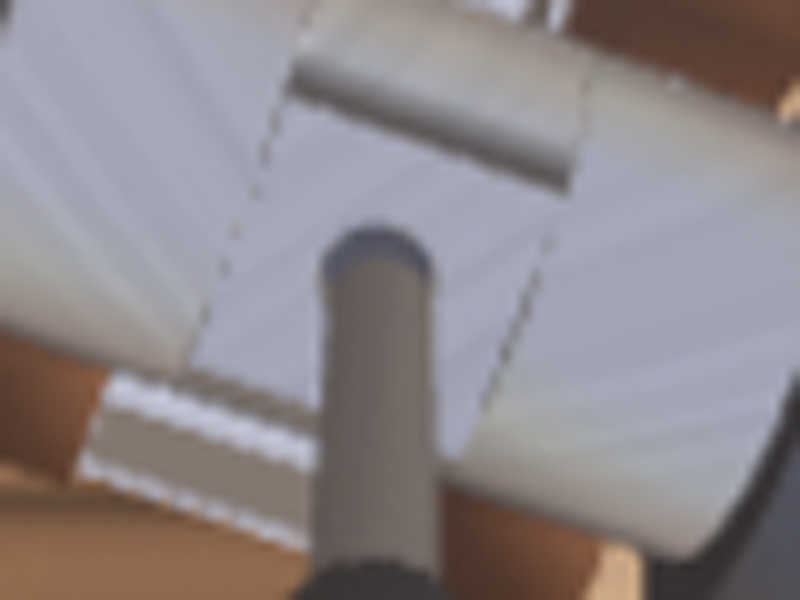

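The crop (10x, offset 240,175) shows the hole's near edge at (378,222), spanning u 322–434. The stem's near rim is at (380,258), spanning u 326–433. Laterally they are already aligned.

```bash
python3 -c "
from h import *
c=load('wrist')
def ray(u,v,z0):
    o=c['T'][:3,3]; d=c['T'][:3,:3]@np.array([(u-c['cx'])/c['fx'],-(v-c['cy'])/c['fy'],-1]); return o+d*(z0-o[2])/d[2]
h=ray(277.35,196.75,104)+[5.2,0,0]; t=ray(277.5,200.35,111.7)+[4.5,0,0]; print(h,t,h-t)
P=cloud(c);print(np.median(P[195:205,262:270,2]))
# stem edges: fit lines in a strip
g=cv2.cvtColor(c['frame'],cv2.COLOR_RGB2GRAY).astype(int)
o=bot.observe();Rc=R.from_rotvec(o['eef_rot'])
Q=Rc.inv().apply(P.reshape(-1,3)-o['ee_pos']);n=(abs(Q[:,2])<14)&(abs(Q[:,1])<14)
for lo in range(26,95,8):
    q=Q[n&(Q[:,0]>lo)&(Q[:,0]<=lo+8)]; print(lo,len(q),np.percentile(q,[3,97],axis=0).round(1).tolist())
"
```

```text
[ 498.1513448  -219.33144716  104.        ] [ 498.27552104 -219.2490742   111.7       ] [-0.12417624 -0.08237296 -7.7       ]
105.65181087285106
26 48 [[27.6, 2.1, -3.2], [33.6, 5.0, 4.5]]
34 53 [[34.3, 1.2, -3.3], [41.8, 5.0, 4.9]]
42 51 [[42.1, 0.9, -3.5], [49.8, 4.9, 5.1]]
50 45 [[50.2, 0.5, -3.3], [57.8, 4.8, 5.3]]
58 42 [[58.3, 2.4, -2.7], [65.8, 4.7, 4.7]]
66 34 [[66.3, 1.8, -3.0], [73.6, 4.8, 4.9]]
74 34 [[74.3, 1.2, -3.1], [81.2, 4.9, 5.1]]
82 31 [[82.5, 2.0, -2.4], [89.6, 4.6, 5.2]]
90 78 [[91.6, -11.0, -13.7], [98.0, 10.9, 13.4]]
```

>>> drive_tool(
  plan=[
    [[0.05,0.01,0.03],[0,0.003,0]],
    [[0.1,0.01,0.06],[0,0.006,0]],
    [[0.2,0.01,0.1],[0,0.012,0]],
    [[0.3,0.01,0.1],[0,0.012,0]],
    [[0.4,0.01,0.1],[0,0.012,0]],
    [[0.5,0.01,0.1],[0,0.012,0]],
    [[0.55,0.01,0.1],[0,0.012,0]],
    [[0.6,0.01,0.1],[0,0.012,0]],
    [[0.6,0.01,0.1],[0,0.012,0]],
    [[0.6,0.01,0.1],[0,0.012,0]],
  ],
)

```text
time: 8.0
ee_pos: [497.9, -219.7, 198.3]
eef_rot: [-1.215, 1.22, 1.198]
wrist_force: [-0.1, 0.3, -0.4]
opening: 0.136
```

```bash
python3 st.py;python3 -c "
from h import *
c=cam('wrist')
im=c['frame'][175:235,240:320,::-1]
cv2.imwrite('pics/w5.png',cv2.resize(im,(800,600),interpolation=cv2.INTER_CUBIC))
"
```

```text
8.0 [ 497.87 -219.73  198.3 ] [-0.1   0.25 -0.38] [-0.01 -0.04  0.03] 0.13596279931171207 [[0.001, -1.0, 0.006], [-0.013, 0.006, 1.0], [-1.0, -0.001, -0.013]] 0.002
```

View pics/w5.png

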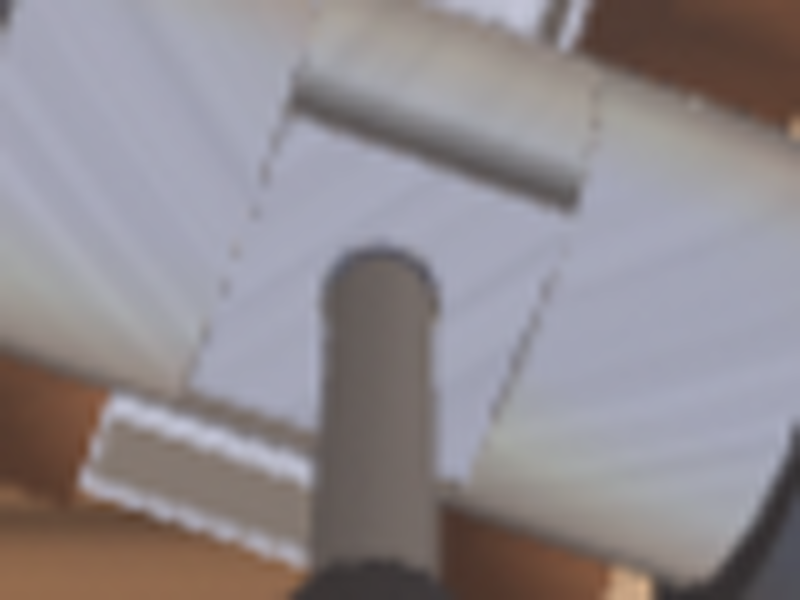

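Hole rim u 320–440 with its near edge at v 245; stem u 326–435 with its rim at v 255. The tip is centred, so I will descend slowly.

>>> drive_tool(
  plan=[
    [[0.05,0,0],[0,0,0]],
    [[0.1,0,0],[0,0,0]],
    [[0.15,0,0],[0,0,0]],
    [[0.2,0,0],[0,0,0]],
    [[0.25,0,0],[0,0,0]],
    [[0.3,0,0],[0,0,0]],
    [[0.35,0,0],[0,0,0]],
    [[0.4,0,0],[0,0,0]],
    [[0.4,0,0],[0,0,0]],
    [[0.4,0,0],[0,0,0]],
  ],
)

```text
time: 8.88
ee_pos: [497.9, -219.8, 194.3]
eef_rot: [-1.215, 1.22, 1.198]
wrist_force: [0.0, -0.7, -1.3]
opening: 0.139
```

```bash
python3 st.py
```

```text
8.8833 [ 497.88 -219.79  194.31] [ 0.04 -0.74 -1.34] [0.05 0.   0.02] 0.1392326820624496 [[0.001, -1.0, 0.006], [-0.013, 0.006, 1.0], [-1.0, -0.001, -0.013]] 0.0025
```

>>> drive_tool(
  plan=[
    [[0.05,0,0],[0,0,0]],
    [[0.1,0,0],[0,0,0]],
    [[0.15,0,0],[0,0,0]],
    [[0.2,0,0],[0,0,0]],
    [[0.2,0,0],[0,0,0]],
    [[0.2,0,0],[0,0,0]],
    [[0.2,0,0],[0,0,0]],
    [[0.2,0,0],[0,0,0]],
    [[0.2,0,0],[0,0,0]],
    [[0.2,0,0],[0,0,0]],
  ],
)

```text
time: 9.72
ee_pos: [498.0, -219.8, 192.4]
eef_rot: [-1.215, 1.22, 1.198]
wrist_force: [-0.5, 0.4, 0.6]
opening: 0.141
```

```bash
python3 st.py
```

```text
9.7167 [ 497.96 -219.83  192.39] [-0.53  0.45  0.59] [0.07 0.03 0.01] 0.1406056059627426 [[0.001, -1.0, 0.006], [-0.013, 0.006, 1.0], [-1.0, -0.001, -0.013]] 0.0015
```

>>> drive_tool(
  plan=[
    [[0.03,0,0],[0,0,0]],
    [[0.06,0,0],[0,0,0]],
    [[0.09,0,0],[0,0,0]],
    [[0.12,0,0],[0,0,0]],
    [[0.15,0,0],[0,0,0]],
    [[0.18,0,0],[0,0,0]],
    [[0.21,0,0],[0,0,0]],
    [[0.24,0,0],[0,0,0]],
    [[0.27,0,0],[0,0,0]],
    [[0.3,0,0],[0,0,0]],
  ],
)

```text
time: 10.55
ee_pos: [498.9, -220.0, 190.8]
eef_rot: [-1.217, 1.219, 1.196]
wrist_force: [-0.1, 1.3, 10.2]
opening: 0.137
```

```bash
python3 st.py
```

```text
10.55 [ 498.89 -219.97  190.77] [-0.06  1.25 10.22] [ 0.28  0.32 -0.02] 0.13655048530955777 [[0.004, -1.0, 0.005], [-0.014, 0.005, 1.0], [-1.0, -0.004, -0.014]] 0.0093
```

>>> drive_tool(
  plan=[
    [[0.12,0.05,0.02],[0,0,0]],
    [[0.15,0.05,0.02],[0,0,0]],
    [[0.17,0.05,0.02],[0,0,0]],
    [[0.19,0.05,0.02],[0,0,0]],
    [[0.21,0.05,0.02],[0,0,0]],
    [[0.23,0.05,0.02],[0,0,0]],
    [[0.25,0.05,0.02],[0,0,0]],
    [[0.27,0.05,0.02],[0,0,0]],
    [[0.29,0.05,0.02],[0,0,0]],
    [[0.3,0.05,0.02],[0,0,0]],
  ],
)

```text
time: 11.38
ee_pos: [499.2, -219.9, 189.1]
eef_rot: [-1.219, 1.218, 1.194]
wrist_force: [-1.8, 1.1, 10.7]
opening: 0.134
```

```bash
python3 st.py
```

```text
11.3833 [ 499.19 -219.91  189.09] [-1.85  1.06 10.71] [ 0.35  0.41 -0.01] 0.134312805478992 [[0.006, -1.0, 0.005], [-0.014, 0.005, 1.0], [-1.0, -0.006, -0.014]] 0.0016
```

>>> drive_tool(
  plan=[
    [[0.14,0.06,0],[0,0,0.003]],
    [[0.18,0.1,0],[0,0,0.006]],
    [[0.23,0.14,0],[0,0,0.008]],
    [[0.28,0.18,0],[0,0,0.008]],
    [[0.33,0.18,0],[0,0,0.008]],
    [[0.38,0.18,0],[0,0,0.008]],
    [[0.43,0.18,0],[0,0,0.008]],
    [[0.48,0.18,0],[0,0,0.008]],
    [[0.53,0.18,0],[0,0,0.008]],
    [[0.58,0.18,0],[0,0,0.008]],
  ],
)

```text
time: 12.22
ee_pos: [498.6, -220.1, 184.7]
eef_rot: [-1.217, 1.222, 1.197]
wrist_force: [-0.9, 1.1, 11.4]
opening: 0.138
```

```bash
python3 st.py
```

```text
12.2167 [ 498.57 -220.07  184.73] [-0.87  1.12 11.41] [ 0.33  0.21 -0.03] 0.13758898960550556 [[0.001, -1.0, 0.005], [-0.015, 0.005, 1.0], [-1.0, -0.001, -0.015]] 0.0152
```

>>> drive_tool(
  plan=[
    [[0.15,0.12,0.02],[0,0,0.003]],
    [[0.21,0.12,0.02],[0,0,0.003]],
    [[0.28,0.12,0.02],[0,0,0.003]],
    [[0.35,0.12,0.02],[0,0,0.003]],
    [[0.42,0.12,0.02],[0,0,0.003]],
    [[0.49,0.12,0.02],[0,0,0.003]],
    [[0.56,0.12,0.02],[0,0,0.003]],
    [[0.63,0.12,0.02],[0,0,0.003]],
    [[0.7,0.12,0.02],[0,0,0.003]],
    [[0.77,0.12,0.02],[0,0,0.003]],
  ],
)

```text
time: 13.05
ee_pos: [498.6, -220.0, 178.5]
eef_rot: [-1.218, 1.222, 1.197]
wrist_force: [-0.1, 1.2, 10.7]
opening: 0.136
```

```bash
python3 st.py
```

```text
13.05 [ 498.58 -219.97  178.49] [-0.12  1.22 10.7 ] [ 0.47  0.12 -0.01] 0.13562410126766022 [[0.001, -1.0, 0.005], [-0.016, 0.005, 1.0], [-1.0, -0.001, -0.016]] 0.021
```

>>> drive_tool(
  plan=[
    [[0.15,0.1,0.02],[0,0,0.003]],
    [[0.21,0.1,0.02],[0,0,0.003]],
    [[0.28,0.1,0.02],[0,0,0.003]],
    [[0.35,0.1,0.02],[0,0,0.003]],
    [[0.42,0.1,0.02],[0,0,0.003]],
    [[0.49,0.1,0.02],[0,0,0.003]],
    [[0.56,0.1,0.02],[0,0,0.003]],
    [[0.63,0.1,0.02],[0,0,0.003]],
    [[0.7,0.1,0.02],[0,0,0.003]],
    [[0.77,0.1,0.02],[0,0,0.003]],
  ],
)

```text
time: 13.88
ee_pos: [498.7, -219.9, 172.1]
eef_rot: [-1.218, 1.223, 1.197]
wrist_force: [-0.0, 1.9, 11.0]
opening: 0.137
```

>>> drive_tool(
  plan=[
    [[0.15,0.1,0.02],[0,0,0.003]],
    [[0.21,0.1,0.02],[0,0,0.003]],
    [[0.28,0.1,0.02],[0,0,0.003]],
    [[0.35,0.1,0.02],[0,0,0.003]],
    [[0.42,0.1,0.02],[0,0,0.003]],
    [[0.49,0.1,0.02],[0,0,0.003]],
    [[0.56,0.1,0.02],[0,0,0.003]],
    [[0.63,0.1,0.02],[0,0,0.003]],
    [[0.7,0.1,0.02],[0,0,0.003]],
    [[0.77,0.1,0.02],[0,0,0.003]],
  ],
)

```text
time: 14.72
ee_pos: [498.8, -219.8, 165.7]
eef_rot: [-1.219, 1.223, 1.197]
wrist_force: [0.2, 1.6, 9.3]
opening: 0.139
```

```bash
python3 st.py
```

```text
14.7167 [ 498.77 -219.81  165.74] [0.2  1.62 9.3 ] [0.41 0.28 0.03] 0.1389524052420701 [[0.001, -1.0, 0.005], [-0.017, 0.005, 1.0], [-1.0, -0.001, -0.017]] 0.021
```

>>> drive_tool(
  plan=[
    [[0.15,0.1,0.03],[0,-0.003,0.003]],
    [[0.2,0.1,0.03],[0,-0.003,0.003]],
    [[0.26,0.1,0.03],[0,-0.003,0.003]],
    [[0.32,0.1,0.03],[0,-0.003,0.003]],
    [[0.38,0.1,0.03],[0,-0.003,0.003]],
    [[0.44,0.1,0.03],[0,-0.003,0.003]],
    [[0.5,0.1,0.03],[0,-0.003,0.003]],
    [[0.56,0.1,0.03],[0,-0.003,0.003]],
    [[0.62,0.1,0.03],[0,-0.003,0.003]],
    [[0.68,0.1,0.03],[0,-0.003,0.003]],
  ],
)

```text
time: 15.55
ee_pos: [497.6, -219.6, 158.5]
eef_rot: [-1.215, 1.224, 1.201]
wrist_force: [0.7, -0.3, -0.7]
opening: 0.133
```

```bash
python3 st.py
```

```text
15.55 [ 497.59 -219.6   158.53] [ 0.74 -0.26 -0.7 ] [-0.02 -0.07 -0.04] 0.1330556574269605 [[-0.003, -1.0, 0.005], [-0.014, 0.005, 1.0], [-1.0, 0.003, -0.014]] 0.0162
```

>>> drive_tool(
  plan=[
    [[0.04,0,0],[0,0,0]],
    [[0.08,0,0],[0,0,0]],
    [[0.12,0,0],[0,0,0]],
    [[0.16,0,0],[0,0,0]],
    [[0.2,0,0],[0,0,0]],
    [[0.24,0,0],[0,0,0]],
    [[0.28,0,0],[0,0,0]],
    [[0.3,0,0],[0,0,0]],
    [[0.3,0,0],[0,0,0]],
    [[0.3,0,0],[0,0,0]],
  ],
)

```text
time: 16.38
ee_pos: [497.6, -219.6, 155.5]
eef_rot: [-1.215, 1.224, 1.201]
wrist_force: [0.2, -0.3, -0.2]
opening: 0.142
```

```bash
python3 st.py; python3 -c "
from h import *
a=cam('scene');b=cam('side')
def cr(c,h=60,w=40):
    u,v=map(int,proj(c,[498,-219,60])); u0=max(0,min(560-80,u-40)); v0=max(0,min(360,v-30)); print(u,v,u0,v0)
    return cv2.resize(c['frame'][v0:v0+60,u0:u0+80,::-1],(400,300),interpolation=cv2.INTER_CUBIC)
cv2.imwrite('pics/pin.png',np.hstack([cr(a),cr(b)]))
"
```

```text
16.3833 [ 497.57 -219.59  155.5 ] [ 0.23 -0.29 -0.21] [ 0.01 -0.11  0.04] 0.1416185114502726 [[-0.003, -1.0, 0.005], [-0.014, 0.005, 1.0], [-1.0, 0.003, -0.014]] 0.0021
152 367 112 337
285 361 245 331
```

View pics/pin.png

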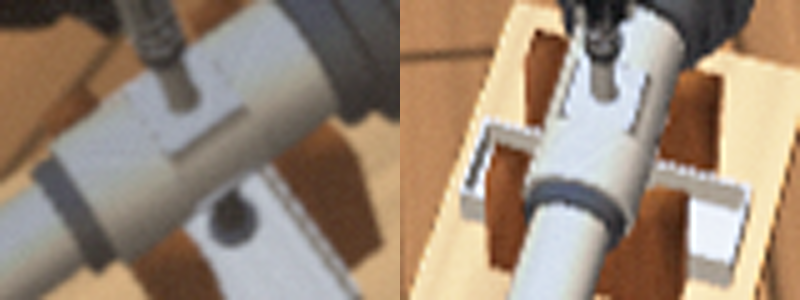

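The left crop shows the pin in the tin, its dark head at about (232,215). The punch is still in the hole at (185,95). I will withdraw straight up.

>>> drive_tool(
  plan=[
    [[-0.5,0,-0.01],[0,0,0]],
    [[-1.3,0,-0.02],[0,0,0]],
    [[-2.3,0.01,-0.03],[0,0,0]],
    [[-3.3,0.01,-0.05],[0,0,0]],
    [[-4.5,0.01,-0.06],[0,0,0]],
    [[-6,0.02,-0.08],[0,0,0]],
    [[-7.5,0.02,-0.1],[0,0,0]],
    [[-9,0.03,-0.13],[0,0,0]],
    [[-10,0.03,-0.14],[0,0,0]],
    [[-10,0.03,-0.14],[0,0,0]],
  ],
)

```text
time: 17.32
ee_pos: [498.5, -220.0, 258.5]
eef_rot: [-1.218, 1.222, 1.197]
wrist_force: [-0.2, -0.6, -0.2]
opening: 0.136
```

```bash
python3 st.py; python3 -c "
from h import *
print(togo([530,193,255],R.from_matrix([[0,-1,0],[0,0,1],[-1,0,0]])))
c=cam('scene')
print('pin px',pts(c,158.4,380),pts(c,158,374))
cv2.imwrite('pics/pin2.png',cv2.resize(c['frame'][337:397,112:192,::-1],(800,600),interpolation=cv2.INTER_CUBIC))"
```

```text
17.3167 [ 498.5  -219.97  258.46] [-0.18 -0.63 -0.16] [0.01 0.01 0.01] 0.13566216740840442 [[0.001, -1.0, 0.005], [-0.016, 0.005, 1.0], [-1.0, -0.001, -0.016]] 0.0526
(array([-0.296, -2.944, 41.312]), array([-0.005, -0.016,  0.001]))
pin px [ 503.94479428 -220.8393326    24.63883647] [ 519.24585675 -227.40527619   76.35279594]
```

View pics/pin2.png

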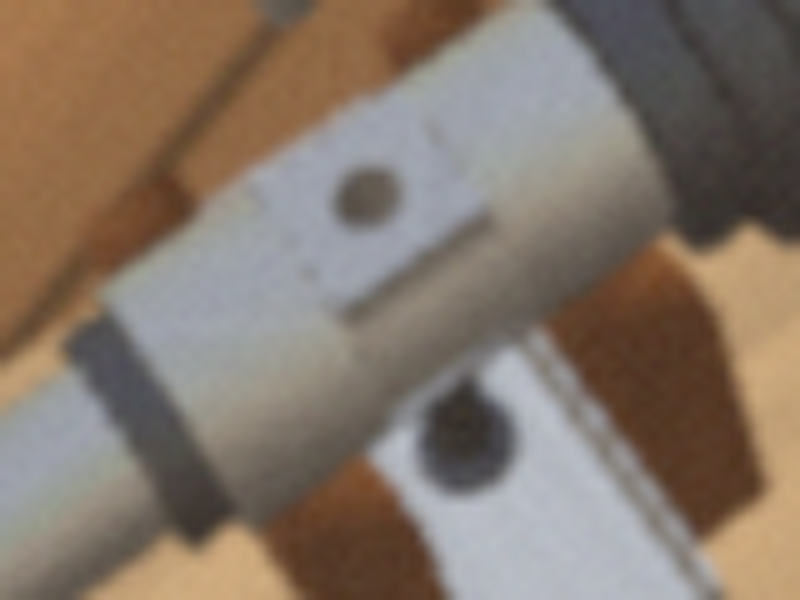

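The crop shows the hole empty at (367,195). The pin is in the tin at (465,435), its head toward the camera. Next is the return to the rack.

>>> drive_tool(
  plan=[
    [[0,-0.2,2],[0,-0.004,0]],
    [[-0.1,-0.4,5],[0,-0.008,0]],
    [[-0.1,-0.7,8.5],[-0.002,-0.012,0]],
    [[-0.1,-1,12],[-0.005,-0.016,0]],
    [[-0.2,-1.2,15.5],[-0.005,-0.016,0]],
    [[-0.2,-1.4,19],[-0.005,-0.016,0]],
    [[-0.2,-1.6,22.5],[-0.005,-0.016,0]],
    [[-0.2,-1.9,26],[-0.005,-0.016,0]],
    [[-0.3,-2.2,29.5],[-0.005,-0.016,0]],
    [[-0.3,-2.4,33],[-0.005,-0.016,0]],
  ],
)

```text
time: 18.2
ee_pos: [523.1, 111.6, 254.2]
eef_rot: [-1.208, 1.21, 1.211]
wrist_force: [1.1, -0.3, -1.6]
opening: 0.135
```

```bash
python3 -c "
from h import *
print(togo([529.8,194,255],R.from_matrix([[0,-1,0],[0,0,1],[-1,0,0]])))"
```

```text
(array([-0.075, -0.673,  8.238]), array([-0.   ,  0.001, -0.002]))
```

>>> drive_tool(
  plan=[
    [[0,-0.3,3],[0,0,0]],
    [[0,-0.5,5.5],[0,0,0]],
    [[0,-0.67,7.3],[0,0,0]],
    [[0.5,-0.67,8.1],[0,0,0]],
    [[2,-0.67,8.24],[0,0,0]],
    [[4,-0.67,8.24],[0,0,0]],
    [[6,-0.67,8.24],[0,0,0]],
    [[8,-0.67,8.24],[0,0,0]],
    [[9.6,-0.67,8.24],[0,0,0]],
    [[9.6,-0.67,8.24],[0,0,0]],
  ],
)

```text
time: 19.03
ee_pos: [527.4, 191.8, 154.2]
eef_rot: [-1.206, 1.218, 1.213]
wrist_force: [-0.5, -0.1, -0.7]
opening: 0.14
```

```bash
python3 st.py; python3 -c "
from h import *
print(togo([529.8,194,98],R.from_matrix([[0,-1,0],[0,0,1],[-1,0,0]])))
c=cam('wrist')
cv2.imwrite('pics/w6.png',cv2.resize(c['frame'][160:250,220:340,::-1],(800,600),interpolation=cv2.INTER_CUBIC))
P=cloud(c).reshape(-1,3);top=(abs(P[:,2]-50)<3)&(np.hypot(P[:,0]-496,P[:,1]-205)<90)
print(cv2.minAreaRect(P[top][:,:2].astype(np.float32)),np.median(P[top][:,2]))
r=cv2.minAreaRect(P[top][:,:2].astype(np.float32))
print([proj(c,[529.8,194.9,50])])"
```

```text
19.0333 [527.36 191.79 154.24] [-0.52 -0.13 -0.66] [-0.    0.04 -0.02] 0.14029060836456114 [[-0.008, -1.0, 0.001], [-0.003, 0.001, 1.0], [-1.0, 0.008, -0.003]] 0.0715
(array([ 5.621, -0.29 ,  0.236]), array([-0.001, -0.003, -0.008]))
((496.63653564453125, 206.08267211914062), (50.127017974853516, 130.34896850585938), 71.283935546875) 51.30697225794225
[(np.float64(279.5699033924981), np.float64(204.2847934099748))]
```

View pics/w6.png

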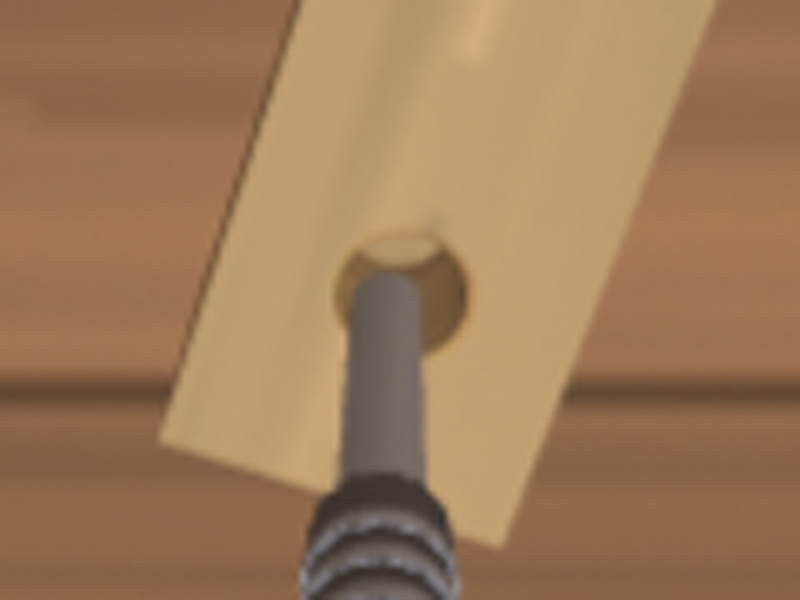

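The crop shows the rack hole at (402,293), with the tip at (386,285). The tip is 2.3 mm to the -y side, which the planned correction covers.

>>> drive_tool(
  plan=[
    [[0.1,-0.15,0.12],[0,-0.002,-0.004]],
    [[0.3,-0.29,0.24],[0,-0.003,-0.008]],
    [[0.6,-0.29,0.24],[0,-0.003,-0.008]],
    [[1.3,-0.29,0.24],[0,-0.003,-0.008]],
    [[2.1,-0.29,0.24],[0,-0.003,-0.008]],
    [[2.9,-0.29,0.24],[0,-0.003,-0.008]],
    [[3.7,-0.29,0.24],[0,-0.003,-0.008]],
    [[4.4,-0.29,0.24],[0,-0.003,-0.008]],
    [[5,-0.29,0.24],[0,-0.003,-0.008]],
    [[5,-0.29,0.24],[0,-0.003,-0.008]],
  ],
)

```text
time: 19.92
ee_pos: [530.1, 194.4, 104.5]
eef_rot: [-1.208, 1.209, 1.209]
wrist_force: [0.2, -0.5, -1.5]
opening: 0.136
```

```bash
python3 st.py
```

```text
19.9167 [530.07 194.39 104.53] [ 0.19 -0.49 -1.49] [-0.02  0.01 -0.03] 0.13596606425886235 [[-0.0, -1.0, 0.001], [0.001, 0.001, 1.0], [-1.0, 0.0, 0.001]] 0.0294
```

>>> drive_tool(
  plan=[
    [[0.1,0,0],[0,0,0]],
    [[0.2,0,0],[0,0,0]],
    [[0.3,0,0],[0,0,0]],
    [[0.4,0,0],[0,0,0]],
    [[0.5,0,0],[0,0,0]],
    [[0.55,0,0],[0,0,0]],
    [[0.6,0,0],[0,0,0]],
    [[0.6,0,0],[0,0,0]],
    [[0.6,0,0],[0,0,0]],
    [[0.6,0,0],[0,0,0]],
  ],
)

```text
time: 20.75
ee_pos: [530.1, 194.4, 98.6]
eef_rot: [-1.208, 1.209, 1.209]
wrist_force: [0.9, 0.1, -1.0]
opening: 0.14
```

```bash
python3 st.py
```

```text
20.75 [530.1  194.4   98.59] [ 0.88  0.08 -0.95] [-0.04 -0.   -0.02] 0.14024918005540235 [[-0.0, -1.0, 0.001], [0.001, 0.001, 1.0], [-1.0, 0.0, 0.001]] 0.0031
```

>>> drive_tool(
  plan=[
    [[0,0,0],[0,0,0]],
    [[0,0,0],[0,0,0]],
    [[0,0,0],[0,0,0]],
    [[0,0,0],[0,0,0]],
    [[0,0,0],[0,0,0]],
    [[0,0,0],[0,0,0]],
    [[0,0,0],[0,0,0]],
    [[0,0,0],[0,0,0]],
    [[0,0,0],[0,0,0]],
    [[0,0,0],[0,0,0]],
  ],
  grip=0.7,
)

```text
time: 21.58
ee_pos: [530.1, 194.4, 98.6]
eef_rot: [-1.208, 1.209, 1.209]
wrist_force: [0.8, 0.5, -0.2]
opening: 0.302
```

>>> drive_tool(
  plan=[
    [[0,0,0],[0,0,0]],
    [[0,0,0],[0,0,0]],
    [[0,0,0],[0,0,0]],
    [[0,0,0],[0,0,0]],
    [[0,0,0],[0,0,0]],
    [[0,0,0],[0,0,0]],
    [[0,0,0],[0,0,0]],
    [[0,0,0],[0,0,0]],
    [[0,0,0],[0,0,0]],
    [[0,0,0],[0,0,0]],
  ],
  grip=0.0,
)

```text
time: 22.42
ee_pos: [530.1, 194.4, 98.6]
eef_rot: [-1.208, 1.209, 1.209]
wrist_force: [0.7, -0.1, -0.6]
opening: 0.999
```

```bash
python3 st.py; python3 meas.py
```

```text
22.4167 [530.12 194.4   98.59] [ 0.7  -0.12 -0.63] [ 0.01 -0.01 -0.02] 0.9991942110164299 [[-0.0, -1.0, 0.001], [0.001, 0.001, 1.0], [-1.0, 0.0, 0.001]] 0.0015
55 73 [526.7 196.4  59.9] [525. 192.  55.] [530. 201.  65.]
65 44 [526.5 196.6  67.9] [526. 192.  65.] [529. 201.  71.]
75 104 [524.7 196.4  81.1] [523. 190.  76.] [530. 203.  85.]
85 153 [524.7 196.9  90. ] [523. 190.  85.] [530. 204.  95.]
95 207 [524.8 196.8 100. ] [522. 190.  95.] [530. 204. 105.]
105 223 [524.7 197.  110.2] [523. 190. 105.] [529. 204. 115.]
115 256 [524.7 197.  120. ] [523. 190. 115.] [531. 204. 125.]
125 358 [525.1 197.  130.1] [522. 190. 125.] [537. 205. 135.]
135 583 [529.6 197.4 136.2] [523. 191. 135.] [537. 204. 138.]
```

The punch is standing almost vertical, with its head at z≈136. I will retreat straight up.

>>> drive_tool(
  plan=[
    [[-0.5,0,0],[0,0,0]],
    [[-1.5,0,0],[0,0,0]],
    [[-3,0,0],[0,0,0]],
    [[-5,0,0],[0,0,0]],
    [[-7,0,0],[0,0,0]],
    [[-9,0,0],[0,0,0]],
    [[-11,0,0],[0,0,0]],
    [[-13,0,0],[0,0,0]],
    [[-14,0,0],[0,0,0]],
    [[-14,0,0],[0,0,0]],
  ],
)

```text
time: 23.3
ee_pos: [531.3, 194.9, 241.6]
eef_rot: [-1.209, 1.204, 1.206]
wrist_force: [0.9, 0.1, 0.2]
opening: 0.999
```

>>> drive_tool(
  plan=[
    [[0,0,0],[0,0,0]],
    [[0,0,0],[0,0,0]],
    [[0,0,0],[0,0,0]],
    [[0,0,0],[0,0,0]],
    [[0,0,0],[0,0,0]],
    [[0,0,0],[0,0,0]],
    [[0,0,0],[0,0,0]],
    [[0,0,0],[0,0,0]],
    [[0,0,0],[0,0,0]],
    [[0,0,0],[0,0,0]],
  ],
)

```text
time: 24.13
ee_pos: [531.2, 195.0, 241.6]
eef_rot: [-1.209, 1.204, 1.206]
wrist_force: [0.5, 0.8, -0.0]
opening: 0.996
```

```bash
python3 st.py; python3 meas.py; python3 -c "
from h import *
a=cam('scene');b=cam('side')
cv2.imwrite('pics/end.png',np.hstack([cv2.resize(a['frame'][:,:,::-1],(400,300)),cv2.resize(b['frame'][:,:,::-1],(400,300))]))
print('pin head',pts(a,158.4,380))"
```

```text
24.1333 [531.24 194.95 241.61] [ 0.49  0.82 -0.01] [ 0.03 -0.04 -0.03] 0.9959342240359922 [[0.005, -1.0, 0.001], [0.002, 0.001, 1.0], [-1.0, -0.005, 0.002]] 0.0022
55 13 [526.4 195.7  60.2] [525. 192.  55.] [527. 199.  64.]
65 2 [525.9 194.6  65.9] [525. 193.  66.] [526. 196.  66.]
75 17 [524.3 196.8  81.1] [523. 190.  77.] [527. 202.  84.]
85 28 [524.3 195.6  89.8] [523. 189.  86.] [527. 202.  95.]
95 41 [524.8 195.7 100.2] [523. 189.  96.] [529. 203. 105.]
105 35 [524.3 195.7 110.7] [522. 189. 105.] [528. 202. 115.]
115 37 [524.4 195.5 119.5] [523. 189. 115.] [528. 202. 124.]
125 55 [524.9 195.2 129.8] [523. 189. 125.] [534. 202. 135.]
135 170 [529.6 195.4 136.2] [523. 189. 135.] [536. 202. 138.]
pin head [ 505.06943189 -221.55224413   27.31527751]
```

View pics/end.png

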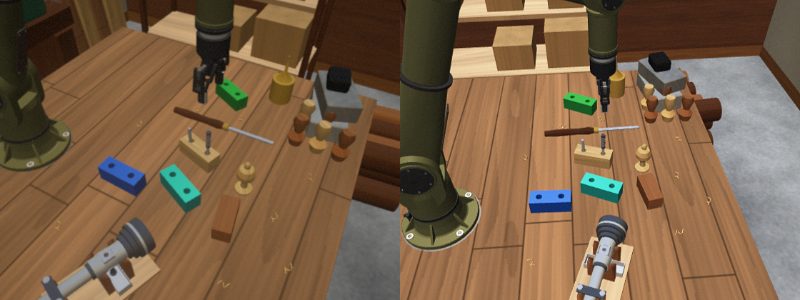

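The punch is upright in its rack hole at (208,142) in the left view, with the centre punch, finial, blank and gouge as before. The pin is in the tin at (113,271). I will hand in.

```bash
python3 -c "
from station import bot
print(bot.sign_off())"
```

```text
the job is handed in; nothing more can be done
None
```

The pin is out of the hub and in the tin, the drift punch is back in its own rack hole and released, and I handed the job in at about 24 s of the 67 s allowed.

- **Pressing:** I lined the tip up with the hole from wrist-camera views and lowered it in small steps. The pin moved down under about 9–11 N, the highest wrist force I read between moves (it was not logged within a move). The force then dropped to zero as the pin came free.
- **Last checks on the punch:** It stands nearly vertical, with its head at z≈136 mm, which puts the tip about 6 mm above the bench. The gripper is open and clear, about 100 mm above it.
- **Last checks on the rest:** The hub's hole is empty and the pin is inside the tin. I could not tell whether the pin is standing or lying on its side; either would fit the limits. The centre punch, finial, blank and gouge look unmoved in the final pictures; I did not measure them.
- **Disagreements:** My first two estimates of the tip's position differed by about 1.5 mm, and a closer look settled it. Under load the tool drifted about 1 mm in x, and I corrected that while pressing. No check failed.

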